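# Pry the spring clip off the guide-roller spindle

## Robot

A 7-joint arm with a two-finger parallel gripper is mounted at the origin on a cart in front of the work surface, level with it; the furniture and walls round the work are solid. World frame = base frame: x ahead of the robot, y to its left, z up, the work surface at z = 0. Lengths are in mm, angles in rad, forces in N, time in s.
With the tool pointing down it reaches from about 400 to 850 mm from the base axis. Payload 10.4 kg.
Tool frame: the origin (TCP) lies midway between the tips of the shut fingers; the grasp point (between the pads) lies 19 mm behind it; z points along the fingers, y is the line along which they close (so a half turn about z gives the same grasp; the last joint's range is limited). The gripper opens to 85 mm and grips with 20 to 120 N. Pads are 22 mm wide; open, the fingers measure 114 mm over their backs; the gripper's body (76 mm by 85 mm) begins 54 mm behind the grasp point. The pads swing forward as they close: fully open they stand 13 mm farther back than shut.
Start: joints at [-1.231, 0.332, -0.065, 1.46, 0.022, 1.35, -0.088], TCP at [221.797, 584.344, 231.338] pointing down, gripper open.
Joint ranges: [-2.6, 2.6], [-0.5, 2.12], [-1.47, 1.34], [0.16, 2.42], [-1.27, 4.41], [0.06, 2.06], [-2.6, 2.6]. Speed limits (rad/s): [2.22, 2.22, 2.79, 2.79, 3.14, 3.14, 3.14].

## Interface

Orientations are given as [roll, pitch, yaw] about the fixed x, y, z axes, in that order (R = Rz(yaw) Ry(pitch) Rx(roll)).
In Python, from bench import r gives the robot as it stands. The module is installed in compiled form; this text tells all that it offers.
- The arm moves only by the tool apply_moves, never from a script. Its argument "series" is a list of rows, each a list of 3 entries, a list of its own where there are three numbers: the shift along the world's x, y, z as a fraction of full scale, then the turn, a rotation vector about the world's x, y, z as a fraction of full scale, then the gripper command: -1 is shut, 1 is fully open, values between are in proportion. In form: [[[x, y, z], [ax, ay, az], claw], ...]. A call has 1 to 20 rows; each row is the pose to reach, as a shift and turn from the pose commanded when the call began; what a row does not reach only later rows make up. Full scale, the value 1, is 0.4 m for a shift and 90 degrees for a turn. A row lasts 1/12 s, in which the tool goes at most 41.7 mm and 7.16 degrees, less where a joint would pass 70% of its speed; a pose out of reach is approached as far as the arm can. A call with a number of a shift or a turn outside -1 to 1 is refused whole. A call with a gripper value outside its range is refused whole. The fingers move at their own pace and stop on an object; "grip_force" is the grip in N (left out, the last holds). Time passes only in rows, so rows that repeat a pose let the fingers close. It gives the time, the measured TCP pose, the force, the opening and the grip force at its end, in the units of the state.
- r.read_state(): the state, without advancing time (a new reading comes with each control period).
- r.get_image(name): name is "side" or "top"; returns the picture (480x640x3 uint8, red, green, blue); there is no depth.
- r.camera_params(name): a dict with "vertical_fov" (degrees; the focal length in pixels is half the picture's height over the tangent of half this angle, whatever the lens; pixels are square), "cx", "cy" (the principal point, pixels), "k1" (the pictures are not rectified: a ray, as slopes to the right and down, at radius r is drawn at 1 + k1 r^2 times it, then the intrinsics apply), "position" and "orientation" of the camera in the world. Camera axes: x right, y down, z forward; pixel columns grow to the right and rows downward; lengths in mm; the calibration is good to about 2 mm. A picture is of the moment at which its call begins. camera_params takes no time and is no camera call.
- r.hand_in(): hands the job in; it is judged then, once.
The state is a dict: "time_s": time; "q": joint angles; "qvel": joint speeds; "joint_torque": joint torques, N m; "tool_pos": TCP position; "tcp_rot": TCP orientation; "wrist_force": force on the tool from outside, world axes, zero at the start; "moment": the same for the moment, N m; "finger_gap": finger opening in mm; "grip_force": force on a finger pad.
Only numpy, scipy, OpenCV 4.12 (cv2) and the standard library are available. Lean on these libraries where they do the work, as an engineer would, in place of code of your own. Each camera call takes 0.05 s, during which the arm holds its last target. There are 200 camera calls.

## Task

The bearing on the guide-roller spindle is due for a change, so its retaining clip has to come off. Take the hooked pick from its rest, get its hook down into the hole of the spring clip's pull tab (the tab may have swung to either side) and draw the clip sideways out of its groove so that it comes down in the tray, clear of the shaft and off the bearing; touch the clip with the pick only, and never press or pull on it with more than 12 N, nor lean on the shaft or bearing with more than 20 N. Then lay the pick back in its rest as you found it, and leave the spare parts beside the tray where they are.

Things in the scene. Friction and masses are not known exactly. Their poses are not given: they have to be found in the camera images.
- tray: Shallow open parts tray of plain sheet steel, 170 x 125 mm, rim 16 mm high, walls and floor 2.5 mm, fixed on the bench. Origin: centre of its underside; x along its length (away from the robot at yaw 0), z up. The spindle is screwed down in it 30 mm from its centre toward +x; the free floor is on the -x side.
- spindle: Fixed upright steel shaft, 17 mm thick, on a round flange 58 mm wide (10.5 mm high), with a ball bearing 40 mm wide on it. Origin: on the shaft's axis at the level of the tray's underside; above it: bearing's upper face 29 mm, spacer 19 mm wide up to 34 mm, groove (12 mm thick) 34 to 38 mm, plain nose up to 44.5 mm.
- groove (a point): Centre of the shaft at the lower edge of its groove, 34 mm above the tray's underside and 5 mm above the bearing's upper face. Pulled level away from the shaft by its tab, along its -x, the clip holds with about 4 to 9 N while its jaws spread; after 4 to 8 mm under a slow pull it snaps free, the force falls away, and it drops off the bearing into the tray as the pull goes on.
- clip: Retaining clip of 3 mm dark spring wire, 16 g, level in the groove, free to turn in it. Two sprung jaws (21 mm over all) hug the groove and open toward the clip's +x; at its -x, roughly toward the robot, they meet at a small rivet that carries a pull tab. Origin: centre of the jaws, on the shaft's axis while seated, at mid-thickness, 35.5 mm above the tray's underside; z up.
- clip_rivet (a point): The rivet, 12 mm from the clip's origin along its -x; axes as the clip. A flat pull tab, 2 mm thick, lies level at mid-wire height and swings stiffly about it, up to 0.7 rad either side of -x: where it stands is NOT measured, look or feel for it. Its eye, a 16 mm disc with a 6.5 mm hole, is 16 mm from the rivet, over free depth to the flange. Pressed, it springs down 4 mm (1 N/mm), then is firm.
- pick_grip (a point): Hooked pick, 70 to 130 g, loose in its rest. This point: on the axis of its black squared handle (16 x 16 mm, 98 mm long), midway between two finger stops 34 mm apart in the clear: grip here from above. x along the handle to the hook, z up. The steel shank turns down in a straight leg, 3 mm thick, rounded end: its axis is 62 mm along +x, its lower end 36 mm below this point.
- pick: The same hooked pick; its origin and axes are those of pick_grip.
- rest_seat (a point): Grey bench rest, fixed: base 96 x 56 mm (10 mm high), two notched uprights 8 mm thick, 70 mm apart in the clear (38 mm behind and 32 mm ahead of this point), 60 mm high; the notches widen upward from about 19 to 25 mm. This point is where the grip point of the pick's handle lies in it, 52 mm above the bench; x along the pick toward its hook end, z up.
- spare_bearing: Bystander: loose spare ball bearing, 40 mm wide, 12 mm high, flat on the bench in front of the tray; origin under its centre.
- guide_bush: Bystander: loose brass guide bush, 30 mm wide, 27 mm high, behind the tray; origin under its centre.
- vial: Bystander: loose empty glass vial, 30 mm wide, 67 mm high, upright behind the tray; origin under its centre.

How it is judged:
By the outcome, as a careful person would: the job done as asked, in the order asked, and still so for the second after the job is handed in, with the robot touching nothing.
It also fails if it takes over 72 s, if anything falls off the work surface, if the arm or the gripper's body presses on something with over 40 N, if the wrist force passes 120 N, or if a joint passes its speed limit or range.

## Working session

There is one attempt and no reset: what is moved stays moved. The work goes in short steps, Python scripts to look and compute and a tool call to move; the robot and the scene stay as the last step left them, time stands still between calls to the robot, and variables do not carry over. Pictures are saved under pics/ and viewed, at most 11 in all, crops included, and the job is handed in when it is done.

Besides the shell and the picture viewer there is one more tool, called after "Emit:" in YAML: its name, and indented under it one key for each argument. apply_moves: Moves the arm, as the interface text tells. Shift numbers are shares of 0.4 m and turn numbers shares of 90 degrees, none past 1 either way. Its arguments: {"type":"object","properties":{"series":{"type":"array"},"grip_force":{"type":"number"}},"required":["series"]}

```bash
mkdir -p pics; cat > h.py <<'E'
import numpy as np, cv2
from bench import r
from scipy.spatial.transform import Rotation as R
def cam(n):
    p=r.camera_params(n); f=240/np.tan(np.radians(p['vertical_fov'])/2)
    o=np.array(p['orientation']); M=R.from_euler('xyz',o).as_matrix() if o.size==3 else (o if o.shape==(3,3) else R.from_quat(o).as_matrix())
    return p,f,M,np.array(p['position'])
def ray(n,u,v):
    p,f,M,c=cam(n); d=np.array([(u-p['cx'])/f,(v-p['cy'])/f]); s=d.copy()
    for _ in range(30): s=d/(1+p['k1']*(s@s))
    return c,M@np.array([s[0],s[1],1])
def at(n,u,v,z):
    c,d=ray(n,u,v); return c+d*(z-c[2])/d[2]
def proj(n,P):
    p,f,M,c=cam(n); q=M.T@(np.array(P,float)-c); s=q[:2]/q[2]; s=s*(1+p['k1']*(s@s)); return s*f+[p['cx'],p['cy']]
def tri(a,b):
    c1,d1=ray(*a);c2,d2=ray(*b); t=np.linalg.lstsq(np.c_[d1,-d2],c2-c1,rcond=None)[0]
    p,q=c1+t[0]*d1,c2+t[1]*d2; return (p+q)/2,np.linalg.norm(p-q)
def snap(n,name,crop=None,k=1):
    im=r.get_image(n)[:,:,::-1]; cv2.imwrite('pics/full_'+name,im)
    if crop: x,y,w,h=crop; im=im[y:y+h,x:x+w]
    im=cv2.resize(im,None,fx=k,fy=k,interpolation=cv2.INTER_CUBIC); cv2.imwrite('pics/'+name,im)
E
python3 - <<'E'
from h import *
for n in('side','top'): print(n,r.camera_params(n)); snap(n,n+'0.png')
print(r.read_state())
E
```

```text
side {'vertical_fov': 53.38087341477035, 'cx': 313.3459434558451, 'cy': 243.8854088437328, 'k1': -0.08228620015479987, 'position': array([ 584.08552867, 1100.12199062,  401.79183717]), 'orientation': array([-1.9309987 ,  0.00376614,  3.10984827])}
top {'vertical_fov': 46.69293900110342, 'cx': 321.91333312238834, 'cy': 238.7055902002692, 'k1': 0.009595491632719859, 'position': array([487.31694974, 261.2800599 , 920.9917758 ]), 'orientation': array([-3.09515778, -0.0280382 , -1.56372501])}
{'time_s': 0.1, 'q': array([-1.23060408,  0.3328179 , -0.06466862,  1.4608321 ,  0.02164367,
        1.34989912, -0.08849574]), 'qvel': array([-0.00016886, -0.00268021, -0.00087384, -0.00217318, -0.00029328,
        0.00135363,  0.00068704]), 'joint_torque': array([ 1.63568639e-03, -6.26742983e+01,  4.90862760e-02, -3.92431033e+01,
        1.63132179e-02,  6.83354781e-03, -8.58388125e-05]), 'tool_pos': array([221.7226066 , 584.0037334 , 230.60171246]), 'tcp_rot': array([-3.14033681e+00,  1.08525431e-04,  2.77880335e+00]), 'wrist_force': array([ 0.30412406, -0.1006976 , -0.89139292]), 'moment': array([ 0.04770917, -0.03122856, -0.0248421 ]), 'grip_force': 0.0, 'finger_gap': 85.4652058436506}
```

View pics/side0.png

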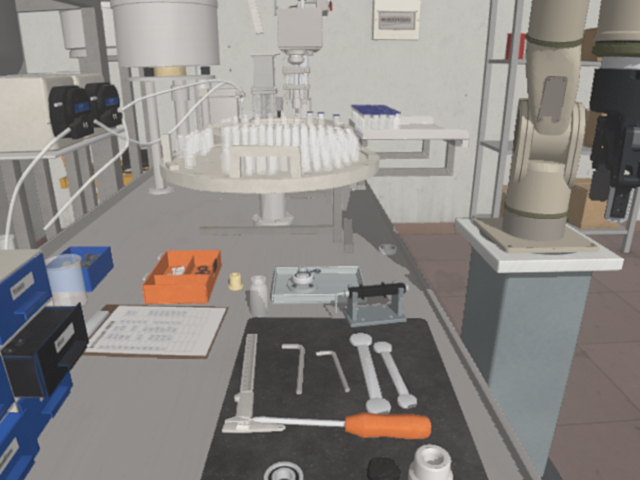

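View pics/top0.png

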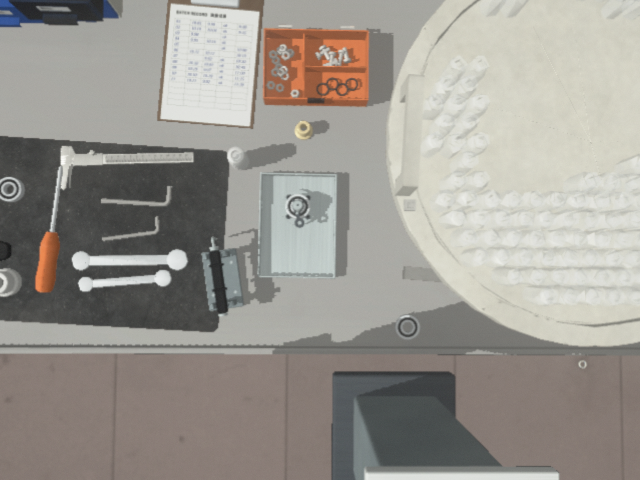

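The top view shows the spindle near (298,206), with the tab apparently toward (300,222). The pick in its rest runs from (213,240) to (222,312), hook end up. Next, enlarged crops.

```bash
python3 - <<'E'
import cv2
a=cv2.imread('pics/top0.png')
A=cv2.resize(a[185:235,270:330],(600,500),interpolation=cv2.INTER_CUBIC)
B=cv2.resize(a[230:320,195:250],(330,540),interpolation=cv2.INTER_CUBIC)
b=cv2.imread('pics/side0.png')
import numpy as np
C=cv2.resize(b[255:335,250:420],(850,400),interpolation=cv2.INTER_CUBIC)[:,:800]
T=np.zeros((600,800,3),np.uint8); T[:500,:450]=A[:, 50:500]; T[:540,460:790]=B
cv2.imwrite('pics/c1.png',T); cv2.imwrite('pics/c2.png',C)
E
```

```text
(no output)
```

View pics/c1.png

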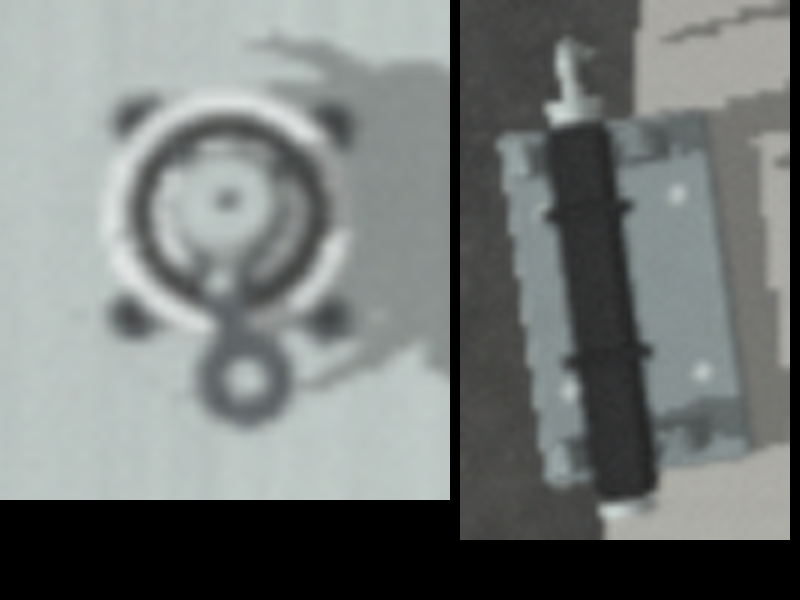

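View pics/c2.png

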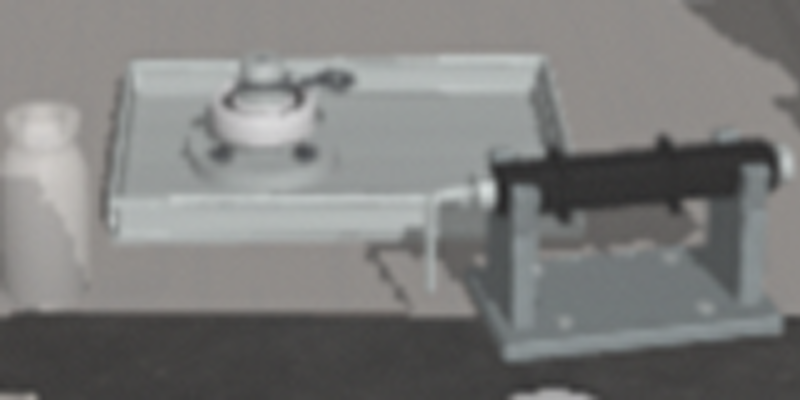

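Top crop: shaft nose centre about (226,198), rivet (220,283) and tab hole (245,379), so the tab is swung slightly toward image right (-y). The pick's stops are centred at (590,208) and (608,356). In the side crop the hook tip is at (431,290) and the tab eye at (340,78).

```bash
python3 - <<'E'
from h import *
np.set_printoptions(precision=1,suppress=True)
A=lambda x,y:('top',270+(x+50)/10-.45,185+y/10-.45)
B=lambda x,y:('top',195+(x-460)/6-.4,230+y/6-.4)
C=lambda x,y:('side',250+x/5-.4,255+y/5-.4)
s=at(*A(226,198),44.5);h=at(*A(245,379),36.);rv=at(*A(220,283),37)
print('shaft',s,'hole',h,'rivet',rv,'d',np.linalg.norm((h-rv)[:2]),np.linalg.norm((rv-s)[:2]))
print('hole tri',tri(A(245,379),C(340,78)), 'shaft tri',tri(A(226,198),C(264,62)))
a=at(*B(590,208),60);b=at(*B(608,356),60);g=at(*B(599,282),60)
print('grip',g,'len',np.linalg.norm(a-b),'yaw',np.arctan2(*(a-b)[[1,0]]))
e=at(*B(568,48),52);print('elbow',e,np.linalg.norm((e-g)[:2]))
f0=at(*B(578,125),60);f1=at(*B(628,493),60);print('handle ends',f0,f1,np.linalg.norm(f0-f1),np.arctan2(*(f0-f1)[[1,0]]))
f=at(*B(595,109),60)
for n,z in((('tip'),16),):
  y=np.arctan2(*(a-b)[[1,0]]); P=g+62*np.array([np.cos(y),np.sin(y),0]);P[2]=16; print('pred tip',P,'side px',proj('side',P),C(431,290),'top px',proj('top',P))
# tray corners
for u,v in((261,172),(349,172),(335,277),(260,278)): print(at('top',u,v,16))
E
```

```text
shaft [582.3 276.5  44.5] hole [554.3 273.4  36. ] rivet [569.5 277.5  37. ] d 15.765150812673935 12.830139695862572
hole tri (array([552.7, 273.5,  37.2]), np.float64(3.024804906047955)) shaft tri (array([581. , 276.6,  45.6]), np.float64(2.3324614581798917))
grip [467.9 397.2  60. ] len 38.1582043150012 yaw 0.13644051578729516
elbow [528.2 407.4  52. ] 61.18369247797132
handle ends [508.  403.2  60. ] [414.1 388.9  60. ] 94.99385802987926 0.1504012211347288
pred tip [529.3 405.6  16. ] side px [334.  313.9] ('side', 335.8, 312.6) top px [217.5 238. ]
[637.8 336.5  16. ]
[639.5 192.5  16. ]
[467.4 214.5  16. ]
[465. 336.  16.]
```

Emit:
apply_moves:
  series:
    - [[0.6155,-0.468,-0.2],[0,0,0.3233],0.2]
    - [[0.6155,-0.468,-0.2],[0,0,0.3233],0.2]
    - [[0.6155,-0.468,-0.2],[0,0,0.3233],0.2]
    - [[0.6155,-0.468,-0.2],[0,0,0.3233],0.2]
    - [[0.6155,-0.468,-0.2],[0,0,0.3233],0.2]
    - [[0.6155,-0.468,-0.2],[0,0,0.3233],0.2]
    - [[0.6155,-0.468,-0.2],[0,0,0.3233],0.2]
    - [[0.6155,-0.468,-0.2],[0,0,0.3233],0.2]
    - [[0.6155,-0.468,-0.2],[0,0,0.3233],0.2]
    - [[0.6155,-0.468,-0.2],[0,0,0.3233],0.2]
    - [[0.6155,-0.468,-0.2],[0,0,0.3233],0.2]
    - [[0.6155,-0.468,-0.2],[0,0,0.3233],0.2]
    - [[0.6155,-0.468,-0.2],[0,0,0.3233],0.2]
    - [[0.6155,-0.468,-0.2],[0,0,0.3233],0.2]
  grip_force: 40

```text
time_s: 1.27
tool_pos: [467.1, 398.2, 151.6]
tcp_rot: [3.141, 0.0, -2.995]
wrist_force: [1.0, -0.6, 0.4]
finger_gap: 51.2
grip_force: 0.0
```

Emit:
apply_moves:
  series:
    - [[0,0,-0.08],[0,0,0],0.2]
    - [[0,0,-0.14],[0,0,0],0.2]
    - [[0,0,-0.19],[0,0,0],0.2]
    - [[0,0,-0.23],[0,0,0],0.2]
    - [[0,0,-0.26],[0,0,0],0.2]
    - [[0,0,-0.28],[0,0,0],0.2]
    - [[0,0,-0.295],[0,0,0],0.2]
    - [[0,0,-0.295],[0,0,0],0.2]
    - [[0,0,-0.295],[0,0,0],0.2]
    - [[0,0,-0.295],[0,0,0],0.2]
    - [[0,0,-0.295],[0,0,0],-0.2]
    - [[0,0,-0.295],[0,0,0],-0.4]
    - [[0,0,-0.295],[0,0,0],-0.6]
    - [[0,0,-0.295],[0,0,0],-1]
    - [[0,0,-0.295],[0,0,0],-1]
    - [[0,0,-0.295],[0,0,0],-1]
    - [[0,0,-0.295],[0,0,0],-1]
    - [[0,0,-0.295],[0,0,0],-1]

```text
time_s: 2.77
tool_pos: [468.2, 397.4, 33.9]
tcp_rot: [3.141, 0.001, -2.997]
wrist_force: [-0.9, -1.5, 5.6]
finger_gap: 15.1
grip_force: 39.8
```

Emit:
apply_moves:
  series:
    - [[0,0,0],[0,0,0],-1]
    - [[0,0,0.02],[0,0,0],-1]
    - [[0,0,0.05],[0,0,0],-1]
    - [[0,0,0.1],[0,0,0],-1]
    - [[0,0,0.15],[0,0,0],-1]
    - [[0,0,0.2],[0,0,0],-1]
    - [[0,0,0.2],[0,0,0],-1]
    - [[0.02,-0.06,0.2],[0,0,-0.04],-1]
    - [[0.04,-0.12,0.2],[0,0,-0.092],-1]
    - [[0.06,-0.18,0.2],[0,0,-0.092],-1]
    - [[0.06,-0.24,0.2],[0,0,-0.092],-1]
    - [[0.06,-0.28,0.2],[0,0,-0.092],-1]
    - [[0.06,-0.3,0.2],[0,0,-0.092],-1]
    - [[0.06,-0.309,0.2],[0,0,-0.092],-1]
    - [[0.06,-0.309,0.18],[0,0,-0.092],-1]
    - [[0.06,-0.309,0.15],[0,0,-0.092],-1]
    - [[0.06,-0.309,0.12],[0,0,-0.092],-1]
    - [[0.06,-0.309,0.1],[0,0,-0.092],-1]
    - [[0.06,-0.309,0.1],[0,0,-0.092],-1]
    - [[0.06,-0.309,0.1],[0,0,-0.092],-1]
  grip_force: 80

```text
time_s: 4.43
tool_pos: [491.4, 273.7, 72.3]
tcp_rot: [-3.141, -0.002, -3.14]
wrist_force: [-0.8, 0.3, -1.3]
finger_gap: 14.8
grip_force: 78.1
```

```bash
python3 - <<'E'
from h import *
snap('top','t1.png',(270,175,60,60),10); snap('side','s1.png',(280,220,80,60),10)
a=cv2.imread('pics/t1.png');b=cv2.imread('pics/s1.png')
cv2.imwrite('pics/v1.png',np.hstack([cv2.resize(a,(400,400)),np.pad(cv2.resize(b,(400,300)),((0,100),(0,0),(0,0)))]))
s=r.read_state();print(s['tool_pos'],s['tcp_rot'],s['wrist_force'],s['finger_gap'])
t=s['tool_pos'];print(proj('top',t+[62,0,-18]),proj('side',t+[62,0,-18]))
E
```

```text
[492.18054761 273.88958985  73.54024857] [ 3.14131589e+00  2.60678735e-04 -3.14079831e+00] [ 0.32426408  0.46758025 -0.90801858] 14.939735022812728
[298.57067027 221.55635948] [315.99444914 261.26354746]
```

View pics/v1.png

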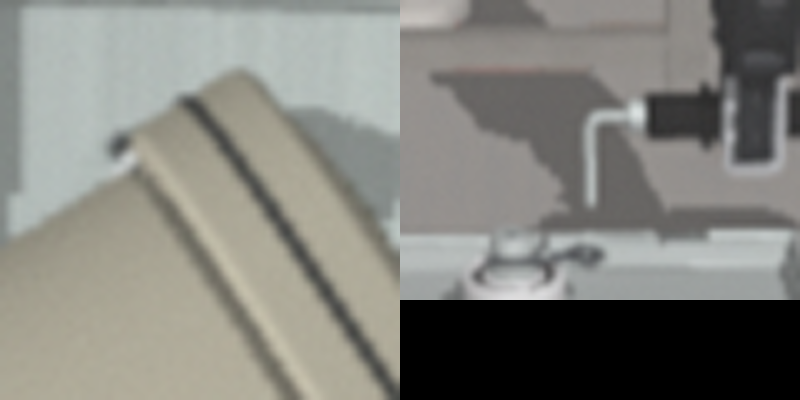

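Side view: the hook leg is at (591,205) in the composite, about 1.8 px right of prediction. The rest view showed the same bias, so the pick has not slipped. The tab eye is near (585,256). The arm blocks the top view. I'll lower to just above the tab and compare there.

Emit:
apply_moves:
  series:
    - [[0,0,-0.015],[0,0,0],-1]
    - [[0,0,-0.03],[0,0,0],-1]
    - [[0,0,-0.035],[0,0,0],-1]
    - [[0,0,-0.035],[0,0,0],-1]
    - [[0,0,-0.035],[0,0,0],-1]
    - [[0,0,-0.035],[0,0,0],-1]

```text
time_s: 5.03
tool_pos: [492.1, 273.6, 59.5]
tcp_rot: [3.141, 0.0, -3.141]
wrist_force: [0.4, 0.3, -1.1]
finger_gap: 14.6
grip_force: 78.1
```

```bash
python3 - <<'E'
from h import *
snap('side','s2.png',(290,250,40,30),20)
s=r.read_state();t=s['tool_pos'];print(t,s['wrist_force'])
P=t+[62,0,-18]
f=lambda p:((np.array(p)-[290,250]+.5)*20-.5).round()
print('pred tip',f(proj('side',P)),'mm/px',[f(proj('side',P+d))-f(proj('side',P)) for d in np.eye(3)*5], 'pred hole',f(proj('side',[554.3,273.4,36])))
E
```

```text
[492.14024033 273.62824593  59.53833425] [-0.02212366 -0.24136257 -1.02328533]
pred tip [530. 371.] mm/px [array([-53.,   0.]), array([ 2., 21.]), array([  0., -49.])] pred hole [528. 423.]
```

View pics/s2.png

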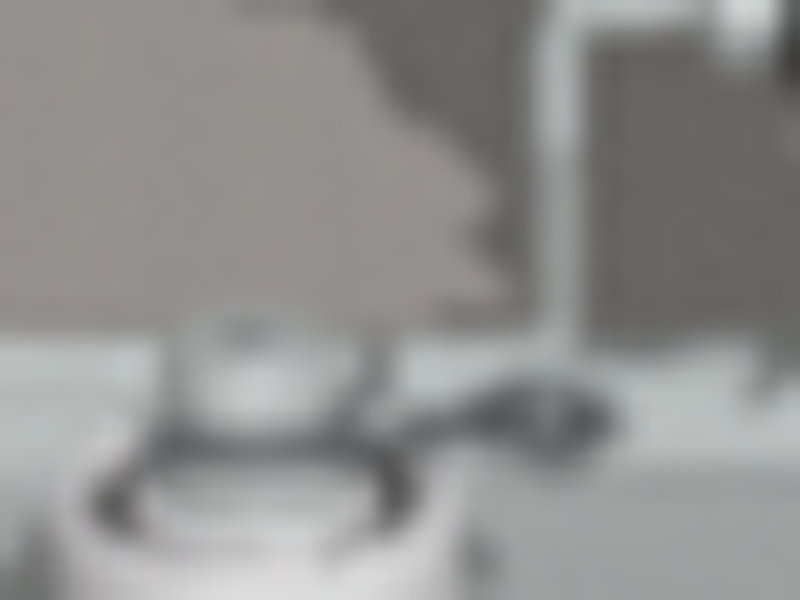

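The leg is at column 560 with its end at row 365, and the eye's hole is near (548,415). I'll shift about 1 mm in +x and lower, feeling the force.

Emit:
apply_moves:
  series:
    - [[0.0025,0,-0.003],[0,0,0],-1]
    - [[0.0025,0,-0.006],[0,0,0],-1]
    - [[0.0025,0,-0.009],[0,0,0],-1]
    - [[0.0025,0,-0.012],[0,0,0],-1]
    - [[0.0025,0,-0.015],[0,0,0],-1]
    - [[0.0025,0,-0.018],[0,0,0],-1]
    - [[0.0025,0,-0.02],[0,0,0],-1]
    - [[0.0025,0,-0.02],[0,0,0],-1]
    - [[0.0025,0,-0.02],[0,0,0],-1]
    - [[0.0025,0,-0.02],[0,0,0],-1]

```text
time_s: 5.92
tool_pos: [493.0, 273.6, 51.4]
tcp_rot: [3.141, -0.0, -3.141]
wrist_force: [0.6, -0.5, -0.7]
finger_gap: 14.3
grip_force: 78.3
```

```bash
python3 - <<'E'
from h import *
for _ in range(4):
  snap('side','s3.png',(290,250,40,30),20)
  s=r.read_state();print(s['tool_pos'],s['wrist_force'],s['moment'])
E
```

```text
[493.03915001 273.5689388   51.39956387] [ 0.06192089 -0.23503827 -1.39982257] [ 0.02174397 -0.02230814 -0.03599469]
[493.00687021 273.58070764  51.398739  ] [ 0.76110116  0.26973811 -0.68304483] [ 0.05998041 -0.01033961 -0.02417736]
[493.02219709 273.56487842  51.38776791] [-0.27800206 -0.17998374 -0.83416136] [ 0.00184211 -0.03924438 -0.02368745]
[493.01830046 273.5480219   51.38860051] [ 0.47239624  0.01939241 -0.74520977] [ 0.00010374  0.00453296 -0.07449781]
```

View pics/s3.png

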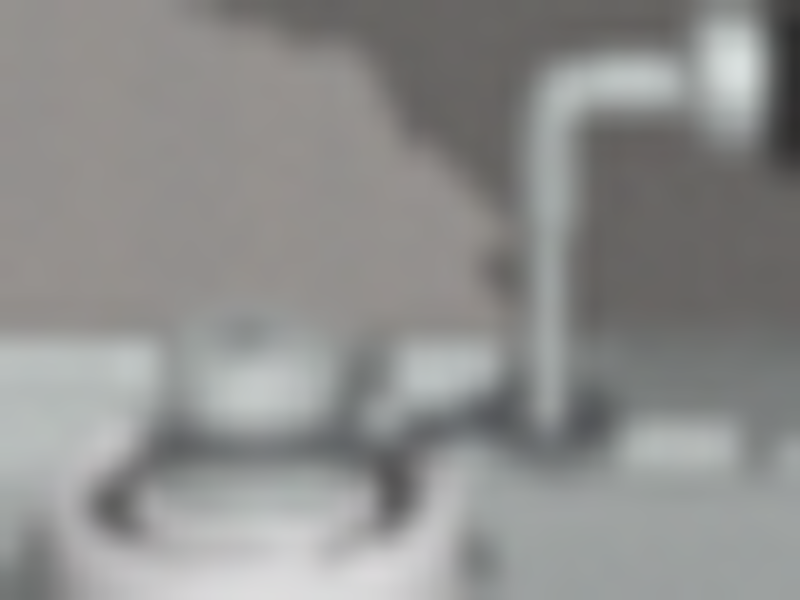

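The leg stands in the hole with no contact force. I'll go 5 mm deeper, then pull slowly along -x.

Emit:
apply_moves:
  series:
    - [[0,0,-0.004],[0,0,0],-1]
    - [[0,0,-0.008],[0,0,0],-1]
    - [[0,0,-0.012],[0,0,0],-1]
    - [[0,0,-0.012],[0,0,0],-1]
    - [[-0.001,0,-0.012],[0,0,0],-1]
    - [[-0.002,0,-0.012],[0,0,0],-1]
    - [[-0.003,0,-0.012],[0,0,0],-1]
    - [[-0.004,0,-0.012],[0,0,0],-1]
    - [[-0.005,0,-0.012],[0,0,0],-1]
    - [[-0.006,0,-0.012],[0,0,0],-1]
    - [[-0.007,0,-0.012],[0,0,0],-1]
    - [[-0.008,0,-0.012],[0,0,0],-1]
    - [[-0.009,0,-0.012],[0,0,0],-1]
    - [[-0.01,0,-0.012],[0,0,0],-1]
    - [[-0.01,0,-0.012],[0,0,0],-1]
    - [[-0.01,0,-0.012],[0,0,0],-1]

```text
time_s: 7.45
tool_pos: [489.5, 273.6, 46.8]
tcp_rot: [3.141, 0.001, -3.141]
wrist_force: [5.3, 0.8, -0.9]
finger_gap: 14.9
grip_force: 78.4
```

Emit:
apply_moves:
  series:
    - [[-0.0008,0,0],[0,0,0],-1]
    - [[-0.0016,0,0],[0,0,0],-1]
    - [[-0.0024,0,0],[0,0,0],-1]
    - [[-0.0032,0,0],[0,0,0],-1]
    - [[-0.004,0,0],[0,0,0],-1]
    - [[-0.0048,0,0],[0,0,0],-1]

```text
time_s: 7.95
tool_pos: [486.1, 273.5, 46.1]
tcp_rot: [-3.141, -0.002, -3.141]
wrist_force: [0.2, 0.0, -0.4]
finger_gap: 14.3
grip_force: 78.4
```

Emit:
apply_moves:
  series:
    - [[-0.004,0,0],[0,0,0],-1]
    - [[-0.008,0,0],[0,0,0],-1]
    - [[-0.012,0,0],[0,0,0],-1]
    - [[-0.016,0,0],[0,0,0],-1]
    - [[-0.02,0,0],[0,0,0],-1]
    - [[-0.024,0,0],[0,0,0],-1]
    - [[-0.028,0,-0.005],[0,0,0],-1]
    - [[-0.032,0,-0.01],[0,0,0],-1]
    - [[-0.038,0,-0.015],[0,0,0],-1]
    - [[-0.044,0,-0.02],[0,0,0],-1]
    - [[-0.05,0,-0.025],[0,0,0],-1]
    - [[-0.056,0,-0.03],[0,0,0],-1]
    - [[-0.062,0,-0.035],[0,0,0],-1]
    - [[-0.068,0,-0.04],[0,0,0],-1]
    - [[-0.075,0,-0.04],[0,0,0],-1]
    - [[-0.082,0,-0.04],[0,0,0],-1]
    - [[-0.09,0,-0.04],[0,0,0],-1]
    - [[-0.1,0,-0.04],[0,0,0],-1]
    - [[-0.11,0,-0.04],[0,0,0],-1]
    - [[-0.11,0,-0.04],[0,0,0],-1]

```text
time_s: 9.62
tool_pos: [442.2, 273.7, 30.6]
tcp_rot: [3.141, -0.0, -3.14]
wrist_force: [-0.1, -0.3, -1.4]
finger_gap: 14.6
grip_force: 78.4
```

```bash
python3 - <<'E'
from h import *
snap('side','s4.png',(260,240,110,70),7)
s=r.read_state();print(s['tool_pos'],s['wrist_force'],s['moment'])
E
```

```text
[442.66196111 273.67168891  30.63369956] [ 0.50988546 -0.17046941 -1.20171654] [-0.01721565 -0.00598797 -0.09198341]
```

View pics/s4.png

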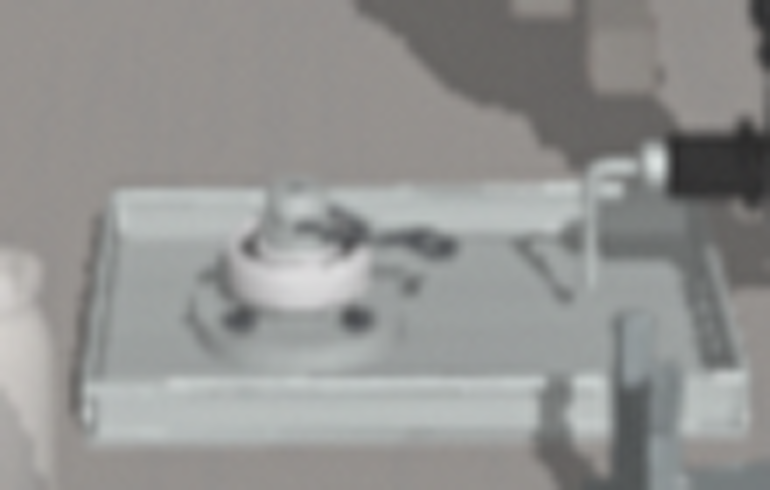

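The clip has snapped out of the groove, but the hook slipped out of the eye. The clip now lies tilted on the bearing against the nose (jaws near (335,225), tab near (425,240)). I'll lift away for a clear top view.

Emit:
apply_moves:
  series:
    - [[0,0,0.05],[0,0,0],-1]
    - [[0,0,0.12],[0,0,0],-1]
    - [[0,0.08,0.17],[0,0,0],-1]
    - [[0,0.16,0.17],[0,0,0],-1]
    - [[0,0.24,0.17],[0,0,0],-1]
    - [[0,0.32,0.17],[0,0,0],-1]
    - [[0,0.38,0.17],[0,0,0],-1]
    - [[0,0.4,0.17],[0,0,0],-1]
    - [[0,0.4,0.17],[0,0,0],-1]
    - [[0,0.4,0.17],[0,0,0],-1]

```text
time_s: 10.5
tool_pos: [443.3, 432.7, 98.2]
tcp_rot: [-3.141, -0.0, -3.141]
wrist_force: [0.4, -0.2, -0.6]
finger_gap: 14.5
grip_force: 78.5
```

```bash
python3 - <<'E'
from h import *
snap('top','t5.png',(280,190,40,40),10); snap('side','s5.png',(280,255,55,40),10)
a=cv2.imread('pics/full_t5.png')[188:238,275:325]; b=cv2.imread('pics/full_s5.png')[250:300,285:335]
k=lambda i:cv2.resize(i,(400,400),interpolation=cv2.INTER_CUBIC)
cv2.imwrite('pics/v5.png',np.hstack([k(a),k(b)]))
print(r.read_state()['tool_pos'])
E
```

```text
[443.82669496 431.69901813  98.46458305]
```

View pics/v5.png

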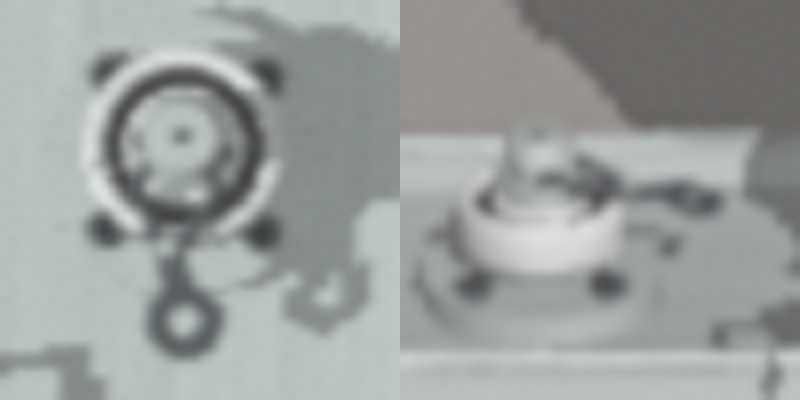

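Clear top view: nose centre (182,137), rivet (172,245), hole (185,323). In the side half the jaws lie near (585,178) and the eye at (705,200), lower than before. Triangulating.

```bash
python3 - <<'E'
from h import *
np.set_printoptions(precision=1,suppress=True)
T=lambda x,y:('top',275+(x+.5)/8-.5,188+(y+.5)/8-.5)
S=lambda x,y:('side',285+(x-399.5)/8-.5,250+(y+.5)/8-.5)
# side bias (px) from known: pick tip (+1.5,-0.3)
b=np.array([1.5,-0.3])
def S2(x,y): n,u,v=S(x,y); return n,u-b[0],v-b[1]
for n,t,s in(('hole',(185,323),(705,200)),('rivet',(172,245),(637,188)),('nose',(182,137),(540,133))):
    print(n,tri(T(*t),S2(*s)),at(*T(*t),30))
E
```

```text
hole (array([545.2, 275.7,  28.3]), np.float64(1.5429367476321527)) [545.9 275.6  30. ]
rivet (array([561. , 278.3,  32.8]), np.float64(0.6831564054591187)) [561.5 278.3  30. ]
nose (array([582.4, 276.2,  46.3]), np.float64(1.7126796690663981)) [583.3 276.5  30. ]
```

The jaws rest on the spacer, so the tab tilts down with its hole at about (545.5, 275.7, 28). That is why the hook, only down to z 28, slipped out. I'll re-hook deeper.

Emit:
apply_moves:
  series:
    - [[0.03,-0.1,0],[0,0,0],-1]
    - [[0.06,-0.2,0],[0,0,0],-1]
    - [[0.09,-0.29,0],[0,0,0],-1]
    - [[0.101,-0.36,0],[0,0,0],-1]
    - [[0.101,-0.39,0],[0,0,0],-1]
    - [[0.101,-0.39,0],[0,0,0],-1]
    - [[0.101,-0.39,-0.04],[0,0,0],-1]
    - [[0.101,-0.39,-0.08],[0,0,0],-1]
    - [[0.101,-0.39,-0.105],[0,0,0],-1]
    - [[0.101,-0.39,-0.11],[0,0,0],-1]
    - [[0.101,-0.39,-0.11],[0,0,0],-1]
    - [[0.101,-0.39,-0.11],[0,0,0],-1]

```text
time_s: 11.6
tool_pos: [483.7, 278.0, 55.1]
tcp_rot: [3.141, 0.0, -3.141]
wrist_force: [0.1, 1.0, -0.6]
finger_gap: 14.6
grip_force: 78.5
```

```bash
python3 - <<'E'
from h import *
snap('side','s6.png',(290,250,40,30),20)
s=r.read_state();print(s['tool_pos'],s['wrist_force'])
E
```

```text
[483.87305545 278.06828032  55.35611618] [-0.15730615 -0.85570274 -1.14074958]
```

View pics/s6.png

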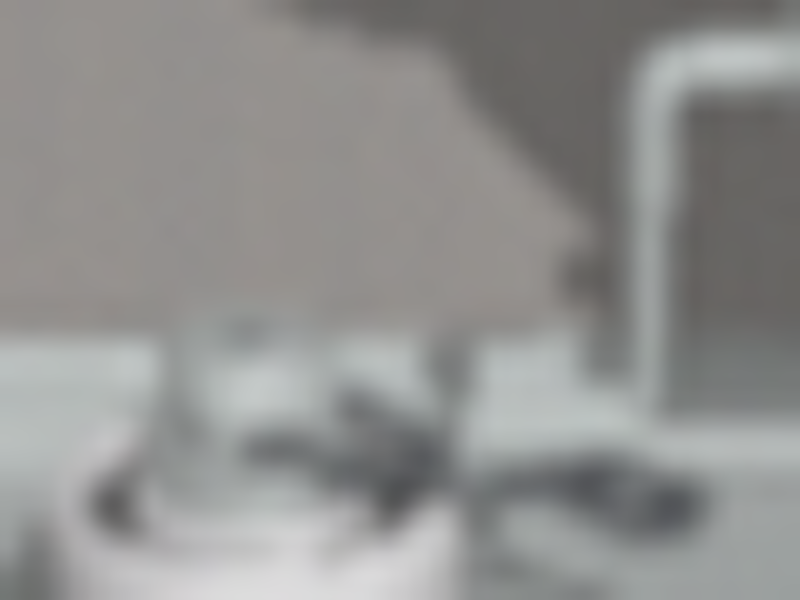

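The leg is at column 650 and the eye at about (650,490), so x is right. y reads 2.3 mm too high; I'll correct it and descend slowly.

Emit:
apply_moves:
  series:
    - [[0,-0.0058,0],[0,0,0],-1]
    - [[0,-0.0058,0],[0,0,0],-1]
    - [[0,-0.0058,-0.004],[0,0,0],-1]
    - [[0,-0.0058,-0.008],[0,0,0],-1]
    - [[0,-0.0058,-0.012],[0,0,0],-1]
    - [[0,-0.0058,-0.016],[0,0,0],-1]
    - [[0,-0.0058,-0.02],[0,0,0],-1]
    - [[0,-0.0058,-0.023],[0,0,0],-1]
    - [[0,-0.0058,-0.026],[0,0,0],-1]
    - [[0,-0.0058,-0.029],[0,0,0],-1]
    - [[0,-0.0058,-0.03],[0,0,0],-1]
    - [[0,-0.0058,-0.03],[0,0,0],-1]
    - [[0,-0.0058,-0.03],[0,0,0],-1]

```text
time_s: 12.73
tool_pos: [483.5, 275.2, 42.5]
tcp_rot: [3.141, -0.0, -3.141]
wrist_force: [-0.8, 0.4, -1.2]
finger_gap: 14.7
grip_force: 78.5
```

```bash
python3 - <<'E'
from h import *
F=[]
for _ in range(4):
  snap('side','s7.png',(290,250,40,30),20)
  s=r.read_state();F.append(s['wrist_force'])
print(s['tool_pos'],np.mean(F,0))
a=cv2.imread('pics/full_s6.png').astype(int);b=cv2.imread('pics/full_s7.png').astype(int)
print(a[268:282,316:328].mean(2).round().astype(int));print(b[268:282,316:328].mean(2).round().astype(int))
E
```

```text
[483.48311548 275.24806366  42.5726095 ] [-0.30765831  0.04082182 -1.16232333]
[[187 184 172 140 129 139 157 126 115 118 120 119]
 [185 185 180 168 162 159 160 128 119 121 122 122]
 [188 189 189 188 185 175 159 134 131 134 133 133]
 [188 188 186 184 184 181 173 166 166 168 168 167]
 [166 159 155 147 146 155 169 179 181 184 183 182]
 [123 115 108  98 104 119 132 145 151 162 167 167]
 [109 106  94  86  99 112 107 100 111 137 155 158]
 [145 140 122 107 103 106  96  86 100 133 157 161]
 [162 159 151 139 124 112 106 107 122 147 159 160]
 [154 159 160 158 150 141 140 142 148 157 158 159]
 [134 144 153 156 155 158 158 158 158 159 159 160]
 [136 136 133 133 145 156 160 158 158 158 158 158]
 [147 131 114 118 141 155 157 156 156 156 156 156]
 [151 132 114 125 150 157 156 156 156 156 156 154]]
[[184 184 181 166 134 135 158 130 116 119 119 120]
 [152 152 152 145 127 136 162 137 123 123 124 123]
 [135 136 133 129 123 140 164 139 125 125 126 128]
 [168 167 158 131 121 139 163 139 125 126 127 126]
 [182 182 169 128 112 135 163 140 123 124 124 123]
 [146 145 134 106  99 128 160 131 115 114 115 114]
 [108 102  95  87  93 127 156 120 102 111 117 117]
 [122 113 103  89  92 117 134 106  99 124 141 145]
 [146 145 135 114 103 108 110  97 106 139 158 160]
 [142 157 156 146 135 127 116 112 124 149 160 161]
 [128 152 158 157 156 150 144 143 146 157 159 160]
 [130 133 133 141 157 160 157 157 158 158 159 159]
 [141 122 111 123 149 159 158 157 156 157 156 156]
 [149 130 115 118 138 154 156 156 156 157 156 156]]
```

Emit:
apply_moves:
  series:
    - [[0,0,-0.004],[0,0,0],-1]
    - [[0,0,-0.008],[0,0,0],-1]
    - [[0,0,-0.012],[0,0,0],-1]
    - [[0,0,-0.016],[0,0,0],-1]
    - [[0,0,-0.02],[0,0,0],-1]
    - [[0,0,-0.02],[0,0,0],-1]
    - [[0,0,-0.02],[0,0,0],-1]

```text
time_s: 13.52
tool_pos: [483.4, 275.2, 34.4]
tcp_rot: [-3.142, -0.0, -3.141]
wrist_force: [0.4, -0.5, -0.6]
finger_gap: 14.6
grip_force: 78.5
```

```bash
python3 - <<'E'
from h import *
F=[]
for _ in range(4):
  snap('side','s8.png',(290,250,40,30),20)
  s=r.read_state();F.append(s['wrist_force'])
print(s['tool_pos'],np.mean(F,0))
b=cv2.imread('pics/full_s8.png').astype(int)
print(b[268:286,312:328].mean(2).round().astype(int))
E
```

```text
[483.5381042  275.24104865  34.61732642] [ 0.03312735  0.08755424 -0.62026232]
[[187 186 186 186 187 185 185 182 175 161 171 171 159 131 121 122]
 [185 186 185 186 186 186 186 185 173 162 169 162 147 127 123 123]
 [184 188 187 188 189 190 188 178 156 147 159 145 131 126 124 126]
 [170 186 185 186 185 186 178 155 131 137 160 138 125 125 126 127]
 [140 163 164 157 156 156 149 130 121 136 163 139 124 123 125 124]
 [114 145 148 126 115 116 113 104 104 131 162 134 115 116 116 117]
 [110 122 128 109  93  93  90  88  92 126 160 126 106 108 110 110]
 [139 110 109 115 109 106 101  90  99 129 155 115  95 105 116 116]
 [168 125 114 124 137 140 126 109 106 113 123  97  92 115 139 143]
 [177 145 131 122 138 155 152 139 126 108 101  97 106 135 155 159]
 [172 144 134 116 126 152 156 154 147 132 123 128 139 152 158 160]
 [166 134 124 116 119 130 134 140 151 154 153 150 155 158 159 158]
 [170 145 140 138 134 119 109 117 137 157 161 157 157 158 158 157]
 [167 156 154 155 150 129 113 113 129 152 158 156 157 156 157 157]
 [158 158 157 156 155 148 141 139 145 155 158 157 157 156 156 157]
 [146 152 156 157 157 155 155 156 156 157 157 157 156 157 157 157]
 [117 137 155 157 156 155 158 158 157 157 158 157 157 157 158 158]
 [ 98 127 152 157 153 150 156 159 158 157 158 158 158 157 158 159]]
```

The rim stayed at row 277 while the leg went 8 mm lower without force, so it is through the hole. Pulling.

Emit:
apply_moves:
  series:
    - [[-0.002,0,0],[0,0,0],-1]
    - [[-0.004,0,0],[0,0,0],-1]
    - [[-0.006,0,0],[0,0,0],-1]
    - [[-0.008,0,0],[0,0,0],-1]
    - [[-0.01,0,0],[0,0,0],-1]
    - [[-0.012,0,0],[0,0,0],-1]
    - [[-0.014,0,0],[0,0,0],-1]
    - [[-0.016,0,0],[0,0,0],-1]
    - [[-0.018,0,0],[0,0,0],-1]
    - [[-0.02,0,0],[0,0,0],-1]

```text
time_s: 14.55
tool_pos: [475.4, 275.2, 34.5]
tcp_rot: [3.142, -0.0, -3.141]
wrist_force: [0.4, -0.1, -1.1]
finger_gap: 14.4
grip_force: 78.5
```

Emit:
apply_moves:
  series:
    - [[-0.004,0,-0.002],[0,0,0],-1]
    - [[-0.008,0,-0.004],[0,0,0],-1]
    - [[-0.012,0,-0.006],[0,0,0],-1]
    - [[-0.016,0,-0.008],[0,0,0],-1]
    - [[-0.02,0,-0.01],[0,0,0],-1]
    - [[-0.025,0,-0.012],[0,0,0],-1]
    - [[-0.03,0,-0.014],[0,0,0],-1]
    - [[-0.035,0,-0.016],[0,0,0],-1]
    - [[-0.04,0,-0.018],[0,0,0],-1]
    - [[-0.045,0,-0.02],[0,0,0],-1]
    - [[-0.05,0,-0.022],[0,0,0],-1]
    - [[-0.055,0,-0.022],[0,0,0],-1]
    - [[-0.06,0,-0.022],[0,0,0],-1]
    - [[-0.065,0,-0.022],[0,0,0],-1]
    - [[-0.07,0,-0.022],[0,0,0],-1]
    - [[-0.075,0,-0.022],[0,0,0],-1]
    - [[-0.08,0,-0.022],[0,0,0],-1]
    - [[-0.085,0,-0.022],[0,0,0],-1]
    - [[-0.09,0,-0.022],[0,0,0],-1]
    - [[-0.09,0,-0.022],[0,0,0],-1]

```text
time_s: 16.22
tool_pos: [439.0, 275.3, 25.7]
tcp_rot: [3.142, -0.0, -3.141]
wrist_force: [-0.8, -0.9, -1.0]
finger_gap: 14.5
grip_force: 78.5
```

```bash
python3 - <<'E'
from h import *
snap('side','s9.png')
s=r.read_state();print(s['tool_pos'],s['wrist_force'])
im=cv2.imread('pics/full_s9.png',0); o=cv2.imread('pics/full_s5.png',0)
def art(im,x0,x1,y0,y1):
    for v in range(y0,y1): print(v,''.join('#' if p<110 else '+' if p<135 else '.' for p in im[v,x0:x1]))
art(im,290,355,263,294)
E
```

```text
[439.27975698 275.28527177  25.74292916] [ 0.40564453  0.15064592 -0.81830722]
263 ....................................................+##########+.
264 .....................................................+#####++++..
265 ......................................................++++.......
266 .................................................................
267 .................................................................
268 ............................................................++++.
269 ............................................................+++++
270 .............................................................++++
271 ..............................................................+++
272 .............................................................++++
273 ......+............+.....................................++++++++
274 .....++............#+................................++..+#++++++
275 .....#+............#+..........................++..++++..+##+++++
276 .....++........................................++.....+..+##+++++
277 .++..................................
[... 448 characters left out ...]

284 ..+###++...........####+++###+##++++++##+++..........++..........
285 .+####+...........+####+..+++++##+#########+..............+......
286 ..+###+............###+.....+++++++#+#######+............++......
287 ...+++..............++...............++#####+.............+......
288 ..........................................................+......
289 +.........................................................+......
290 ..........................................................+......
291 ..........................................................+......
292 .........................................................++......
293 .........................................................++...+..
```

The clip has come down: jaws near (318,283), eye near (331,285), and the hook is out of it. Lifting away for a top look.

Emit:
apply_moves:
  series:
    - [[0,0,0.05],[0,0,0],-1]
    - [[0,0,0.12],[0,0,0],-1]
    - [[0,0.08,0.18],[0,0,0],-1]
    - [[0,0.16,0.18],[0,0,0],-1]
    - [[0,0.24,0.18],[0,0,0],-1]
    - [[0,0.32,0.18],[0,0,0],-1]
    - [[0,0.38,0.18],[0,0,0],-1]
    - [[0,0.4,0.18],[0,0,0],-1]
    - [[0,0.4,0.18],[0,0,0],-1]
    - [[0,0.4,0.18],[0,0,0],-1]

```text
time_s: 17.1
tool_pos: [439.7, 434.4, 97.3]
tcp_rot: [-3.141, -0.0, -3.141]
wrist_force: [-0.7, -0.4, -0.6]
finger_gap: 15.0
grip_force: 78.6
```

```bash
python3 - <<'E'
from h import *
snap('top','t9.png'); snap('side','s10.png')
a=cv2.imread('pics/full_t9.png')[190:250,270:330]; b=cv2.imread('pics/full_s10.png')[250:310,290:350]
k=lambda i:cv2.resize(i,(400,400),interpolation=cv2.INTER_CUBIC)
cv2.imwrite('pics/v9.png',np.hstack([k(a),k(b)]))
print(r.read_state()['tool_pos'])
E
```

```text
[440.20689653 433.36087215  97.60022971]
```

View pics/v9.png

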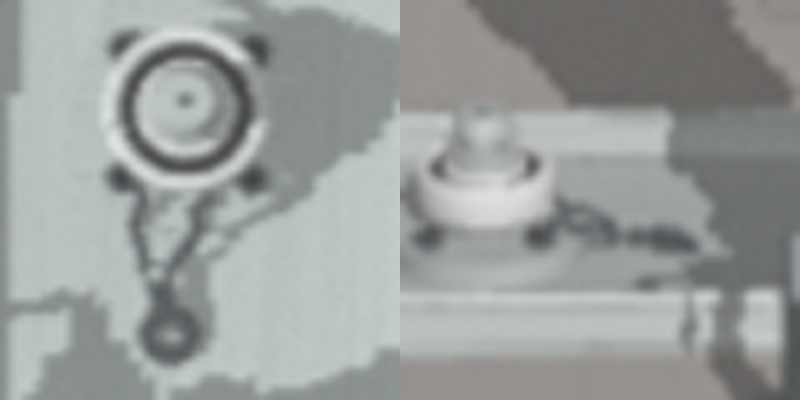

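The clip is in the tray: hole at (170,333), rivet (158,278), jaw tips at (140,190) and (215,190), propped on the flange right beside the bearing. I'll draw it farther clear, so I'm locating the hole.

```bash
python3 - <<'E'
from h import *
np.set_printoptions(precision=1,suppress=True)
k=400/60
T=lambda x,y:('top',270+(x+.5)/k-.5,190+(y+.5)/k-.5)
S=lambda x,y:('side',290+(x-399.5)/k-.5-1.5,250+(y+.5)/k-.5+.3)
print('hole',tri(T(170,333),S(676,238)),at(*T(170,333),5),at(*T(170,333),10))
print('rivet',tri(T(158,278),S(628,237)))
print('jaws',at(*T(140,190),13),at(*T(213,190),13),'nose',at(*T(184,99),44.5))
E
```

```text
hole (array([528.5, 280. ,   7.5]), np.float64(0.5820812420555735)) [528.4 280.1   5. ] [528.1 280.   10. ]
rivet (array([542.2, 283.1,   9.5]), np.float64(1.0210646257634493))
jaws [563.1 287.6  13. ] [563.2 269.7  13. ] nose [582.2 276.5  44.5]
```

Emit:
apply_moves:
  series:
    - [[0.02,-0.1,0],[0,0,0],-1]
    - [[0.05,-0.2,0],[0,0,0],-1]
    - [[0.0695,-0.29,0],[0,0,0],-1]
    - [[0.0695,-0.36,0],[0,0,0],-1]
    - [[0.0695,-0.388,0],[0,0,0],-1]
    - [[0.0695,-0.388,0],[0,0,0],-1]
    - [[0.0695,-0.388,-0.05],[0,0,0],-1]
    - [[0.0695,-0.388,-0.1],[0,0,0],-1]
    - [[0.0695,-0.388,-0.13],[0,0,0],-1]
    - [[0.0695,-0.388,-0.144],[0,0,0],-1]
    - [[0.0695,-0.388,-0.144],[0,0,0],-1]
    - [[0.0695,-0.388,-0.144],[0,0,0],-1]
    - [[0.0695,-0.388,-0.144],[0,0,0],-1]

```text
time_s: 18.28
tool_pos: [467.8, 280.6, 41.1]
tcp_rot: [3.141, 0.001, -3.141]
wrist_force: [0.2, -0.3, -0.3]
finger_gap: 14.4
grip_force: 78.7
```

```bash
python3 - <<'E'
from h import *
s=r.read_state();t=s['tool_pos'];print(t,s['wrist_force'])
print('leg px',proj('side',t+[62,0,-18])+[1.5,-.3],proj('side',t+[62,0,-5])+[1.5,-.3])
snap('side','s11.png');im=cv2.imread('pics/full_s11.png').mean(2).astype(int)
print(im[272:292,322:342])
E
```

```text
[467.81698338 280.6227413   41.09681995] [ 0.17567007 -0.31091567 -0.28298099]
leg px [330.54136673 277.977527  ] [330.59772957 271.68587487]
[[126 126 127 125 122 122 123 128 146 154 132 124 124 124 126 125 127 127
  126 126]
 [121 120 121 119 115 115 114 121 143 149 124 114 115 115 115 115 116 117
  118 119]
 [141 145 144 137 121 115 116 123 142 146 118 107 108 110 108 109 110 109
  110 111]
 [141 158 161 157 146 144 143 144 150 149 124 115 115 116 115 116 116 116
  116 113]
 [128 153 163 161 159 159 159 156 157 159 147 141 142 143 142 142 143 142
  142 136]
 [123 137 154 160 162 159 159 158 158 163 159 157 157 157 158 158 158 159
  158 154]
 [137 125 137 156 159 160 159 157 157 160 159 160 160 159 159 159 160 159
  160 159]
 [152 136 132 149 155 158 159 158 158 159 159 158 159 159 158 158 158 157
  159 159]
 [157 151 138 131 138 154 158 157 158 157 157 157 156 157 158 158 157 156
  157 157]
 [156 157 145 123 129 152 157 157 157 157 156 156 157 157 155 156 156 157
  157 156]
 [146 158 153 142 145 156 157 156 156 156 157 158 157 157 156 157 156 157
  157 157]
 [128 155 154 145 150 149 138 136 141 145 153 158 159 159 158 158 158 158
  158 158]
 [113 132 129 118 120 118 103 103 111 115 130 146 155 159 159 158 158 157
  159 158]
 [107 118 106  96 100  96  86  86  91  88  98 117 138 156 160 158 159 159
  160 159]
 [119 131 116 108 111 105  91  87  89  84  83  91 115 147 156 157 157 157
  157 158]
 [143 149 142 139 140 131 113 106 104 102  99  99 117 146 155 155 155 156
  157 156]
 [154 155 155 154 154 151 142 138 139 138 138 137 142 154 157 157 156 157
  156 157]
 [155 156 157 157 156 157 156 155 156 156 155 155 154 156 156 156 156 156
  157 157]
 [155 156 155 155 156 156 156 155 156 156 157 157 156 156 156 156 156 156
  156 156]
 [155 154 155 155 156 155 156 155 155 155 156 156 155 155 155 157 157 157
  157 156]]
```

Emit:
apply_moves:
  series:
    - [[0,-0.0013,-0.01],[0,0,0],-1]
    - [[0,-0.0013,-0.02],[0,0,0],-1]
    - [[0,-0.0013,-0.026],[0,0,0],-1]
    - [[0,-0.0013,-0.03],[0,0,0],-1]
    - [[0,-0.0013,-0.033],[0,0,0],-1]
    - [[0,-0.0013,-0.036],[0,0,0],-1]
    - [[0,-0.0013,-0.039],[0,0,0],-1]
    - [[0,-0.0013,-0.042],[0,0,0],-1]
    - [[0,-0.0013,-0.044],[0,0,0],-1]
    - [[0,-0.0013,-0.046],[0,0,0],-1]
    - [[0,-0.0013,-0.048],[0,0,0],-1]
    - [[0,-0.0013,-0.048],[0,0,0],-1]
    - [[0,-0.0013,-0.048],[0,0,0],-1]

```text
time_s: 19.42
tool_pos: [467.3, 279.5, 20.9]
tcp_rot: [3.142, -0.0, -3.141]
wrist_force: [0.3, 0.3, -1.1]
finger_gap: 14.6
grip_force: 78.7
```

```bash
python3 - <<'E'
from h import *
F=[]
for _ in range(4):
  snap('side','s12.png');s=r.read_state();F.append(s['wrist_force'])
print(s['tool_pos'],np.mean(F,0))
im=cv2.imread('pics/full_s12.png').mean(2).astype(int)
print(im[274:292,322:338])
E
```

```text
[467.31570069 279.53606009  21.01472465] [-0.31943418 -0.24835781 -1.31537613]
[[158 157 157 157 158 157 158 154 155 164 138 128 128 122 112 110]
 [160 162 161 160 162 162 159 154 157 165 137 114 112 113 110 112]
 [162 161 157 158 157 155 150 140 152 165 132 110 107 108 110 110]
 [157 150 136 133 137 137 131 124 142 158 126 107 108 109 109 111]
 [153 135 114 120 139 144 143 139 149 161 123 106 107 108 109 108]
 [155 138 116 121 149 158 157 153 157 165 130 113 114 114 109 107]
 [158 152 134 119 135 153 159 155 158 171 149 140 140 133 120 114]
 [158 157 145 122 120 136 151 155 158 174 161 154 155 152 142 140]
 [146 160 155 142 133 122 135 148 158 176 162 158 158 158 156 157]
 [129 154 153 145 139 114 111 129 151 176 161 156 160 160 159 159]
 [113 132 129 117 114  97  89 103 141 172 145 145 156 160 160 158]
 [107 118 107  96 100  93  83  93 132 160 121 115 138 156 160 159]
 [119 132 116 108 110 106  92  91 111 124  97  89 115 147 156 157]
 [143 149 141 139 140 131 113 106 106 105  99  99 117 146 156 157]
 [155 156 155 155 155 152 142 139 137 137 136 137 142 153 157 156]
 [156 156 157 157 158 156 155 155 155 155 155 155 155 157 157 157]
 [156 156 154 156 156 156 155 157 156 156 158 157 156 157 157 156]
 [155 155 156 156 156 155 156 155 155 156 154 155 155 156 156 156]]
```

Leg is in the hole with no load and the tab undisturbed. Drawing it farther.

Emit:
apply_moves:
  series:
    - [[-0.003,0,0],[0,0,0],-1]
    - [[-0.006,0,0],[0,0,0],-1]
    - [[-0.009,0,0],[0,0,0],-1]
    - [[-0.012,0,0],[0,0,0],-1]
    - [[-0.016,0,0],[0,0,0],-1]
    - [[-0.02,0,0],[0,0,0],-1]
    - [[-0.024,0,0],[0,0,0],-1]
    - [[-0.028,0,0],[0,0,0],-1]
    - [[-0.032,0,0],[0,0,0],-1]
    - [[-0.036,0,0],[0,0,0],-1]
    - [[-0.04,0,0],[0,0,0],-1]
    - [[-0.044,0,0],[0,0,0],-1]
    - [[-0.048,0,0],[0,0,0],-1]
    - [[-0.052,0,0],[0,0,0],-1]
    - [[-0.056,0,0],[0,0,0],-1]
    - [[-0.06,0,0],[0,0,0],-1]
    - [[-0.064,0,0],[0,0,0],-1]
    - [[-0.068,0,0],[0,0,0],-1]
    - [[-0.068,0,0],[0,0,0],-1]

```text
time_s: 21.2
tool_pos: [439.7, 279.5, 20.9]
tcp_rot: [3.142, -0.0, -3.141]
wrist_force: [-0.4, -0.2, 0.0]
finger_gap: 14.9
grip_force: 78.6
```

```bash
cat >> h.py <<'E'
def art(im,x0,x1,y0,y1,a=100,b=128):
    for v in range(y0,y1): print(v,''.join('#' if p<a else '+' if p<b else '.' for p in im[v,x0:x1]))
E
python3 - <<'E'
from h import *
snap('side','s13.png');s=r.read_state();print(s['tool_pos'],s['wrist_force'])
art(cv2.imread('pics/full_s13.png',0),290,355,268,294)
E
```

```text
[439.9155363  279.53730009  20.95283749] [ 0.01022145 -0.11144368 -0.67428578]
268 .................................................................
269 .................................................................
270 .................................................................
271 .................................................................
272 ............................................................++++.
273 ...................+........................................+++++
274 .....++............++......................................++++++
275 .....#+............++....................................++++++++
276 ......+..................................................++++++++
277 .+.......................................................++++++++
278 .++............................................+++.......++++++++
279 +++.............................................++........+++++++
280 .++..............................................+..........+++++
281 .++...............................................+..............
282 ..++.............................................................
283 ...+++...........................................................
284 ...+##+............+#++.............+++.............++...........
285 ..+###+............####.............++++++++......+###+.+++......
286 ..+##+.............+##+...................++++.+++####+.+#+......
287 ...+++..............++..............+++...++++++++####+++++......
288 ..................................++++++++++++........+...+......
289 ..........................................................+......
290 ..........................................................+......
291 ..........................................................+......
292 ..........................................................+......
293 ..........................................................+......
```

The clip now lies on the tray floor, jaws at columns 324-335, well off the flange. Lifting out and carrying the pick back above its rest.

Emit:
apply_moves:
  series:
    - [[0,0,0.01],[0,0,0],-1]
    - [[0,0,0.025],[0,0,0],-1]
    - [[0,0,0.05],[0,0,0],-1]
    - [[0,0,0.1],[0,0,0],-1]
    - [[0,0,0.16],[0,0,0],-1]
    - [[0,0,0.2],[0,0,0],-1]
    - [[0.02,0.06,0.2],[0,0,0.03],-1]
    - [[0.04,0.12,0.2],[0,0,0.06],-1]
    - [[0.06,0.18,0.2],[0,0,0.0917],-1]
    - [[0.0708,0.24,0.2],[0,0,0.0917],-1]
    - [[0.0708,0.28,0.2],[0,0,0.0917],-1]
    - [[0.0708,0.2945,0.2],[0,0,0.0917],-1]
    - [[0.0708,0.2945,0.2],[0,0,0.0917],-1]
    - [[0.0708,0.2945,0.2],[0,0,0.0917],-1]
    - [[0.0708,0.2945,0.2],[0,0,0.0917],-1]
    - [[0.0708,0.2945,0.2],[0,0,0.0917],-1]

```text
time_s: 22.58
tool_pos: [468.9, 395.9, 101.3]
tcp_rot: [-3.141, 0.0, -2.999]
wrist_force: [0.1, 0.1, -1.5]
finger_gap: 14.3
grip_force: 78.6
```

```bash
python3 - <<'E'
from h import *
snap('side','s14.png');snap('top','t14.png');s=r.read_state();print(s['tool_pos'],s['tcp_rot'],s['wrist_force'])
art(cv2.imread('pics/full_s14.png',0),300,355,276,294)
art(cv2.imread('pics/full_t14.png',0),280,325,192,262)
E
```

```text
[468.7264371  396.38629729 101.1980592 ] [-3.14150826e+00  2.25885541e-04 -2.99815975e+00] [-0.05662582  0.7422186  -2.05161583]
276 .........................+++++++++++.++++..............
277 ..........................++++++++++++++++.....+.......
278 ............................+++++++++++++++..++++++++++
279 ...........................++++++++++++++++++++++++++++
280 .........................++++++++++++++++++++++++++++++
281 ..................+++++++++++++++++++++++++++++++++++++
282 .................++++++++++++++++++++++++++++++++++++++
283 ..........++++....++++++++#++++++++++++++++++++++++++++
284 .........+###+....++++++++#######++++++++######++++++++
285 .........####+....+++.++++#########+++++########+....+.
286 .........+###++.................+##+.+##########+......
287 ..........................+++...++++.+##########+......
288 ........................++++++++++++...++#######+......
289 ........................................+++++++++......
290 ..............+.................................+......
291 ..............++................................+......
292 .......
[... 2908 characters left out ...]

248 ............+##++............................
249 ...........+####+............................
250 ...........+####+............................
251 ...........+#####+...........................
252 ..........++######+..........................
253 ..........+########+.........................
254 ..........+##+++###+.........................
255 .........+###+.++##+.........................
256 .........+###+++###+.........................
257 ..........+###+####+.........................
258 ..........+#######+..........................
259 ...........+#####++..........................
260 ............+++++............................
261 .............................................
```

The clip lies clear in the tray: eye about (294,255), jaws at rows 232-247 of the top view. Lowering the pick into its rest.

Emit:
apply_moves:
  series:
    - [[0,0,0],[0,0,0],-1]
    - [[0,0,-0.03],[0,0,0],-1]
    - [[0,0,-0.06],[0,0,0],-1]
    - [[0,0,-0.09],[0,0,0],-1]
    - [[0,0,-0.11],[0,0,0],-1]
    - [[0,0,-0.125],[0,0,0],-1]
    - [[0,0,-0.135],[0,0,0],-1]
    - [[0,0,-0.145],[0,0,0],-1]
    - [[0,0,-0.152],[0,0,0],-1]
    - [[0,0,-0.158],[0,0,0],-1]
    - [[0,0,-0.163],[0,0,0],-1]
    - [[0,0,-0.167],[0,0,0],-1]
    - [[0,0,-0.167],[0,0,0],-1]
    - [[0,0,-0.167],[0,0,0],-1]
    - [[0,0,-0.167],[0,0,0],-1]

```text
time_s: 23.93
tool_pos: [468.5, 397.4, 34.3]
tcp_rot: [3.141, 0.0, -2.997]
wrist_force: [-0.5, 0.2, -1.8]
finger_gap: 14.5
grip_force: 78.8
```

Emit:
apply_moves:
  series:
    - [[0,0,0],[0,0,0],-0.55]
    - [[0,0,0],[0,0,0],-0.4]
    - [[0,0,0],[0,0,0],-0.2]
    - [[0,0,0],[0,0,0],0]
    - [[0,0,0],[0,0,0],0.2]
    - [[0,0,0],[0,0,0],0.2]
    - [[0,0,0],[0,0,0],0.2]
    - [[0,0,0],[0,0,0],0.2]
    - [[0,0,0.02],[0,0,0],0.2]
    - [[0,0,0.06],[0,0,0],0.2]
    - [[0,0,0.12],[0,0,0],0.2]
    - [[0,0,0.2],[0,0,0],0.2]
    - [[0,0,0.28],[0,0,0],0.2]
    - [[-0.1,0.1,0.36],[0,0,0],0.2]
    - [[-0.2,0.2,0.4],[0,0,0],0.2]
    - [[-0.3,0.3,0.4],[0,0,0],0.2]
    - [[-0.4,0.4,0.4],[0,0,0],0.2]
    - [[-0.4,0.4,0.4],[0,0,0],0.2]
    - [[-0.4,0.4,0.4],[0,0,0],0.2]
    - [[-0.4,0.4,0.4],[0,0,0],0.2]

```text
time_s: 25.6
tool_pos: [301.1, 562.3, 195.1]
tcp_rot: [3.138, -0.002, -2.987]
wrist_force: [-0.4, 0.1, -0.8]
finger_gap: 51.4
grip_force: 0.0
```

```bash
python3 - <<'E'
from h import *
snap('side','s15.png');snap('top','t15.png');s=r.read_state();print(s['time_s'],s['tool_pos'],s['wrist_force'],s['finger_gap'])
g=lambda f:cv2.imread(f,0)
for c,a,b,(x0,x1,y0,y1) in(('top','top0.png','full_t15.png',(195,345,165,325)),('side','side0.png','full_s15.png',(225,420,255,335))):
    d=cv2.absdiff(g('pics/'+a),g('pics/'+b)); d=d[y0:y1,x0:x1]
    n,l,st,ce=cv2.connectedComponentsWithStats((d>25).astype(np.uint8))
    print(c,[(st[i][:2]+[x0,y0],st[i][2:]) for i in range(1,n) if st[i][4]>3])
art(g('pics/full_s15.png'),325,410,275,325,70,100)
print('orig');art(g('pics/side0.png'),325,410,275,325,70,100)
# other bystanders
for x0,x1,y0,y1 in((290,315,118,142),(225,250,145,172),(393,422,312,342)):
    print(cv2.absdiff(g('pics/top0.png'),g('pics/full_t15.png'))[y0:y1,x0:x1].max())
E
```

```text
25.7 [307.35879807 557.97298805 194.57053984] [ 1.76631472 -1.05471059 -0.18234656] 50.964164712790755
top [(array([292, 200]), array([3, 2, 5], dtype=int32)), (array([302, 201]), array([2, 2, 4], dtype=int32)), (array([293, 209]), array([10,  5, 29], dtype=int32)), (array([317, 213]), array([11, 10, 75], dtype=int32)), (array([294, 215]), array([11, 13, 98], dtype=int32)), (array([289, 232]), array([ 15,  29, 215], dtype=int32)), (array([268, 295]), array([  77,   30, 1066], dtype=int32))]
side [(array([351, 255]), array([  69,   50, 1139], dtype=int32)), (array([407, 255]), array([13, 22, 83], dtype=int32)), (array([297, 268]), array([25,  6, 83], dtype=int32)), (array([324, 284]), array([12,  5, 37], dtype=int32)), (array([337, 284]), array([11,  5, 34], dtype=int32))]
275 ...........................................................+...+....+.....++.........
276 ............................................................+++..+...................
277 ...............................................................++....+...............
278 ...........................................
[... 7995 characters left out ...]
..++..........................................................
318 ++++++++......+....++++...+.......................................................+++
319 #######+#+#+++#+##+++++...........................................................###
320 ######################++..........................................................+##
321 ######################+++........................................................++##
322 #######################++...............................................++++++++++###
323 #######################+++.....................................+++++++++#############
324 ########################+.............................+++++++++##################+++#
5
13
84
```

Pick, vial and bush match the first pictures. I'll check whether the change at the spare bearing is only shadow.

```bash
python3 - <<'E'
from h import *
snap('side','s16.png');snap('top','t16.png')
a=cv2.imread('pics/top0.png',0);b=cv2.imread('pics/full_t16.png',0);c=cv2.imread('pics/side0.png',0);d=cv2.imread('pics/full_s16.png',0)
m=cv2.matchTemplate(b[302:352,383:432],a[312:342,393:422],cv2.TM_CCOEFF_NORMED);print(cv2.minMaxLoc(m)[1::2])
m=cv2.matchTemplate(d[232:268,365:410],c[240:258,377:400],cv2.TM_CCOEFF_NORMED);print(cv2.minMaxLoc(m)[1::2],'exp (12,8)')
print(b[312:342:2,393:422:2]);s=r.read_state();print(s['tool_pos'],abs(s['qvel']).max())
E
```

```text
(0.36181217432022095, (10, 10))
(0.6162670850753784, (18, 5)) exp (12,8)
[[117 114 117 118 117 116 117 116 117 117 116 117 118 118 116]
 [116 118 118 117 117 114 117 121 118 119 118 118 118 117 116]
 [117 116 115 117 126 146 146 147 148 147 132 117 118 117 117]
 [116 115 117 138 146 107  74  66  68  95 138 148 122 116 114]
 [119 136 132 139  76  80 125 131 134  99  75 184 177 120 118]
 [166 170 158 102  98 165 139 124 156 196 136 103 215 136 117]
 [168 195 198  82 172 150 117 118 144 186 199  85 190 171 114]
 [168 212 176  87 201 124 115 116 118 160 209 113 183 184 119]
 [167 214 176  86 203 134 116 114 115 158 208 114 183 181 115]
 [168 197 205  82 181 171 120 116 120 169 193  87 195 168 117]
 [170 175 221 143  92 190 186 158 179 199 125 122 213 136 116]
 [167 168 190 206 115  82 136 151 140  90 101 199 178 121 140]
 [167 167 169 190 209 168 109  92 101 150 201 184 154 165 163]
 [170 167 171 169 178 200 213 205 206 200 172 167 164 166 167]
 [169 168 168 170 168 168 171 172 167 167 166 165 165 167 166]]
[309.76157595 556.36977933 194.40839177] 0.01378052305174057
```

The spare bearing is in exactly the same place in the top view; only the arm's shadow changed. Handing in.

```bash
python3 -c "
from bench import r
print(r.hand_in())"
```

```text
the job is handed in; nothing more can be done
None
```

The clip is out of its groove and flat on the tray floor, clear of the shaft, bearing and flange (the hook slipped twice and was re-set each time); the highest pull force I read was 5.3 N (read only between moves), the pick is back in its rest as found, the spare parts have not moved, and I handed the job in at about 26 s.

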